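# Draw the sampling rod out of its storage tube and lay it in the cradle

### The job

Draw the steel sampling rod all the way out of its horizontal tube, working it hand over hand through the gap and out through the white guide block in front, then lay it in the two V-notches of the blue cradle, roughly centred, and let go. Do not drop the rod, and leave the beaker and the bottles where they stand.

Things in the scene. Friction and masses are not known exactly. Their poses are not given: they have to be found in the camera images.
- rod: round steel rod, 14 mm in diameter, 200 mm long, round ends, 0.09 to 0.18 kg. Origin at its middle on its axis, y axis along it; its red end is at y = -100 mm. At the start it lies in the stand's tube, 40 to 55 mm of the red end showing in the gap. A sprung brake holds it back with 3 to 12 N until its tail is within 28 mm of the tube's mouth; it stays where it is left. It may turn about its axis
- rod_tip (a point): the very end of the red end of the rod, on its axis
- rod_tail (a point): the very end of the plain end of the rod, on its axis
- stand: fixed grey stand; origin on the bench below the tube's mouth, z up, -y the draw-out direction. The metal tube (28 mm outside, top 16 mm above the rod's axis, a brake knob 28 mm behind the mouth with its top 30 mm above the axis) runs 175 mm back along +y, closed behind. Before the mouth an 85 mm gap, open above and at the sides (base plate 63 mm below the axis), then the white guide block
- stand_mouth (a point): centre of the open mouth of the tube on the stand, on the rod's axis, 75 mm above the bench; axes as the stand: -y is the draw-out direction, z up. The gap where the rod can be gripped from above lies from 0 to 85 mm in front of it (-y)
- stand_exit (a point): centre of the bore on the outer face of the white guide block, on the rod's axis, 105 mm in front of the mouth; axes as the stand. The block is 20 mm thick along y (85 to 105 mm in front of the mouth), 54 mm wide, its top 23 mm above the axis; its 22 mm bore is closed all round. Beyond it (-y) is open space
- cradle_rest (a point): where the rod's middle lies when it rests centred in the fixed blue cradle, 70 mm above the bench; y axis level along the rod's place, z up. Two V-holders, 8 mm thick, at y = -35 and +35 mm; each V is 90 degrees, open above, mouth 48 mm wide, tips 14 mm above the resting axis. Base plate 110 x 50 mm, its top 60 mm below that axis. Either end may point either way
- beaker_250: empty loose glass beaker, 78 x 88 x 94 mm; origin at the centre of its underside
- hdpe_left: loose white plastic bottle with blue cap, 64 mm in diameter, 150 mm high; origin at the centre of its underside
- wash_bottle_1: loose white squeeze bottle with red pointed cap, 68 mm in diameter, 150 mm high; origin at the centre of its underside

How it is judged:
On the way, in this order (a step that is already met when the one before it is completed fails the run):
1. the red end of the rod sticks out through the guide block (y of rod_tip in the frame of stand_exit below -0.015 m and x of rod_tip in the frame of stand_exit between -0.03 and 0.03 m and y of rod_tail in the frame of stand_exit above 0.03 m), for 0.1 s.
2. the whole rod is drawn out beyond the guide block (y of rod_tail in the frame of stand_exit below -0.002 m), for 0.05 s.
At the end, for the whole second after the job is handed in: the rod lies at rest in both V-notches of the cradle, its middle within 27 mm of the cradle's middle along its length and within 6 mm across and in height, in line with the cradle within 0.08 rad, released (x of rod in the frame of cradle_rest between -0.006 and 0.006 m and y of rod in the frame of cradle_rest between -0.027 and 0.027 m and z of rod in the frame of cradle_rest between -0.006 and 0.006 m and angle between the y axis of rod and the y axis of cradle_rest, either way round below 0.08 rad and linear speed of rod below 0.03 m/s); the robot touches nothing.
It fails at once if the rod is dropped (faster than 0.8 m/s while no finger holds it) (linear speed of rod above 0.8 m/s and contact force between the fingers and rod below 0.1 N).
It fails at once if the beaker is moved more than 40 mm (distance of beaker_250 from where it was at the start of the episode above 0.04 m).
It fails at once if the blue-capped bottle is moved more than 40 mm (distance of hdpe_left from where it was at the start of the episode above 0.04 m).
It fails at once if the red-capped bottle is moved more than 40 mm (distance of wash_bottle_1 from where it was at the start of the episode above 0.04 m).
It also fails if it takes over 58 s, if anything falls off the work surface, if the arm or the gripper's body presses on something with over 40 N, if the wrist force passes 120 N, or if a joint passes its speed limit or range.

### The arm

A 7-joint arm with a two-finger parallel gripper is mounted at the origin on a cart in front of the work surface, level with it; the furniture and walls round the work are solid. World frame = base frame: x ahead of the robot, y to its left, z up, the work surface at z = 0. Lengths are in m, angles in rad, forces in N, time in s.
With the tool pointing down it reaches from about 0.4 to 0.85 m from the base axis. Payload 4.5 kg.
Tool frame: the origin (TCP) lies on the centre line of the jaws, within the pads' length; the fingertips stand r.tip_reach ahead of it and the grasp point (between the pads) lies 3 mm ahead of it (r.tip_reach is the distance from the TCP to the fingertips, in m); z points along the fingers, y is the line along which they close (so a half turn about z gives the same grasp; the last joint's range is limited). The gripper opens to 88 mm and grips with 3 to 60 N. Pads are 18 mm wide; open, the fingers measure 123 mm over their backs; the gripper's body (75 mm by 187 mm) begins 45 mm behind the grasp point.
Start: joints at [-1.292, 0.689, -0.195, 1.565, 0.157, 0.902, -0.215], TCP at [0.151, 0.606, 0.261] pointing down, gripper open.
Joint ranges: [-3.01, 3.01], [-0.46, 2.08], [-1.47, 1.51], [0.13, 2.56], [-1, 4.14], [0.04, 2.09], [-2.66, 2.66]. Speed limits (rad/s): [2.57, 2.57, 3.14, 3.14, 3.14, 3.14, 3.14].

### API

Orientations are given as a unit quaternion [x, y, z, w].
In Python, from plant import readout, eyes, ticket, r gives the robot as it stands. The module is installed in compiled form; this text tells all that it offers.
- The arm moves only by the tool carry_out, never from a script. Its argument "motion" is a list that holds one entry, the list of rows, each a list of 7 numbers: the shift along the tool's x, y, z in mm, then the turn, a rotation vector about the tool's x, y, z in rad, then the opening in per cent of the stroke, from 0 (shut) to 100 (fully open). In form: [[[dx, dy, dz, ax, ay, az, claw], ...]]. A call has 1 to 8 rows; each row shifts and turns the commanded pose from where the row before left it, along the tool's axes as they then stand; what a row does not reach is not made up. A row lasts 1/10 s, in which the tool goes at most 50 mm and 8.59 degrees, less where a joint would pass 70% of its speed; a pose out of reach is approached as far as the arm can. A call is refused whole if a number of a shift passes 50 or a number of a turn 0.15, either way. A call with a gripper value outside its range is refused whole. The fingers move at their own pace and stop on an object; "squeeze" is the grip in N (left out, the last holds). Time passes only in rows, so rows that do not move let the fingers close. It gives the time, the measured TCP pose, the force and the opening at its end, in the units of the state.
- readout.get_state(): the state, without advancing time (a new reading comes with each control period).
- eyes.snapshot(name): name is "side" or "top"; returns a dict with "pixels" (420x560x3 uint8, red, green, blue), "K" (3x3 intrinsics, pixels), "origin" and "attitude" of the camera in the world. Camera axes: x right, y down, z forward; pixel columns grow to the right and rows downward; lengths in m; the calibration is good to about 2 mm. A picture is of the moment at which its call begins. There is no depth.
- ticket.finish_job(): hands the job in, once; it reports no verdict.
The state is a dict: "clock": time; "q": joint angles; "qd": joint speeds; "joint_torque": joint torques, N m; "tool_pos": TCP position; "eef_rot": TCP orientation; "contact_force": force on the tool from outside, world axes, zero at the start; "moment": the same for the moment, N m; "opening": opening from 0.0 (shut) to 1.0 (fully open).
Only numpy, scipy, OpenCV 4.12 (cv2) and the standard library are available. Lean on these libraries where they do the work, as an engineer would, in place of code of your own. Each camera call takes 0.05 s, during which the arm holds its last target. There are 200 camera calls.

## Working session

There is one attempt and no reset: what is moved stays moved. The work goes in short steps, Python scripts to look and compute and a tool call to move; the robot and the scene stay as the last step left them, time stands still between calls to the robot, and variables do not carry over. Pictures are saved under pics/ and viewed, on a budget of 10 in all, crops included, one or two more only if the job needs it, and the job is handed in when it is done.

Besides the shell and the picture viewer there is one more tool, called after "Call:" as a command line: name --argument value ..., lists and objects as JSON in quotes. carry_out: Moves the arm, as the interface text tells. Its arguments: {"type":"object","properties":{"motion":{"type":"array","items":{"type":"array","items":{"type":"array","items":{"type":"number"}}}},"squeeze":{"type":"number"}},"required":["motion"]}

```bash
mkdir -p pics; cat > h.py <<'E'
import numpy as np,cv2
from plant import readout,eyes,ticket,r
from scipy.spatial.transform import Rotation as R
def snap(n,f=None):
    s=eyes.snapshot(n)
    if f: cv2.imwrite('pics/'+f,cv2.cvtColor(s['pixels'],cv2.COLOR_RGB2BGR))
    return s
def att(s):
    a=np.array(s['attitude'],float)
    return a if a.shape==(3,3) else R.from_quat(a).as_matrix()
def ray(s,u,v):
    d=att(s)@np.linalg.inv(np.array(s['K']))@np.array([u,v,1.]); return np.array(s['origin'],float),d/np.linalg.norm(d)
def onz(s,u,v,z):
    o,d=ray(s,u,v); return o+d*(z-o[2])/d[2]
def proj(s,p):
    c=np.array(s['K'])@att(s).T@(np.array(p)-np.array(s['origin'])); return c[:2]/c[2]
def pose():
    st=readout.get_state(); return st,np.array(st['tool_pos']),R.from_quat(st['eef_rot'])
E
python3 - <<'E'
from h import *
for n in('top','side'):
    s=snap(n,n+'0.png'); print(n,s['K'],s['origin'],s['attitude'])
st,p,q=pose(); print(st); print(q.as_matrix().round(3), r.tip_reach)
E
```

```text
top [[482.46947667   0.         276.78584221]
 [  0.         482.46947667 213.04322436]
 [  0.           0.           1.        ]] [0.3241708  0.01569418 1.16952362] [ 0.70815954 -0.70186222  0.05928221 -0.04883756]
side [[407.34211698   0.         273.6270248 ]
 [  0.         407.34211698 213.510609  ]
 [  0.           0.           1.        ]] [ 0.40661194 -0.85811461  0.79810442] [ 0.90229999 -0.04743842  0.03377102 -0.42715788]
{'clock': 0.1, 'q': array([-1.29224171,  0.68987675, -0.19451872,  1.5661892 ,  0.15733343,
        0.90248493, -0.21510562]), 'qd': array([-0.00177715, -0.00105248,  0.00026779, -0.00165847,  0.0001449 ,
       -0.0013431 ,  0.00034887]), 'joint_torque': array([-3.56325902e-03, -5.28502750e+01, -1.27221253e+00, -1.53837508e+01,
       -5.26696688e-02,  1.97827496e-03,  3.31429305e-05]), 'tool_pos': array([0.15137404, 0.60587737, 0.2600183 ]), 'eef_rot': array([ 1.22030295e-01,  9.92526068e-01, -7.81922988e-04, -2.59942232e-05]), 'contact_force': array([ 0.30820293, -1.16968558,  1.03830565]), 'moment': array([-0.05253694, -0.01026611,  0.0247372 ]), 'opening': 0.9998430449039633}
[[-0.97   0.242 -0.   ]
 [ 0.242  0.97  -0.002]
 [-0.    -0.002 -1.   ]] 0.022
```

View pics/top0.png

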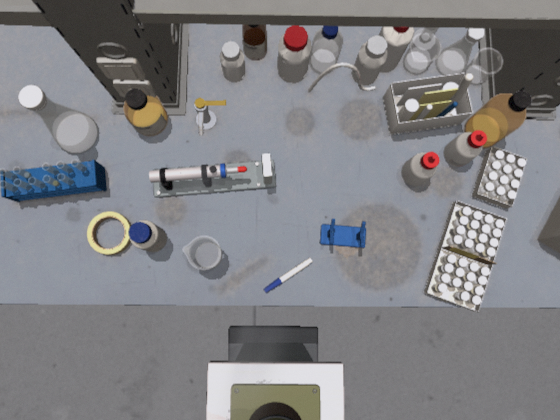

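View pics/side0.png

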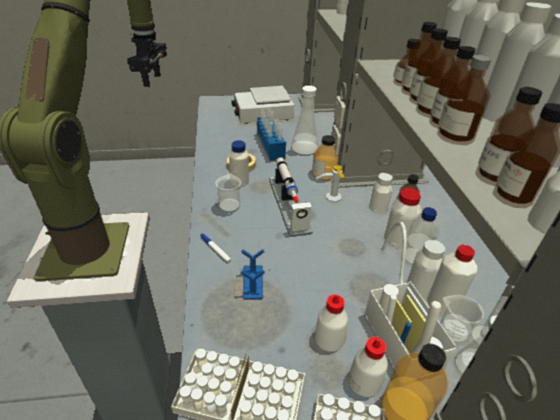

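Top view: the tube runs from (150,175) to (215,172), with the red tip near (243,169), the guide block at (267,165) and the cradle at (343,236). The draw direction is image right. The side view agrees. Next I'll look closer and take measurements.

```bash
python3 - <<'E'
from h import *
t=cv2.imread('pics/top0.png'); s=cv2.imread('pics/side0.png')
a=cv2.resize(t[145:265,190:380],None,fx=4,fy=4,interpolation=cv2.INTER_CUBIC)[:, :760]
cv2.imwrite('pics/c1.png',a)
b=cv2.resize(s[145:305,225:325],None,fx=3.7,fy=3.7,interpolation=cv2.INTER_CUBIC)
cv2.imwrite('pics/c2.png',b)
T=snap('top');S=snap('side')
print(onz(T,150,176,.075),onz(T,243,169,.075),onz(T,267,165,.098),onz(T,343,236,.01))
hs=cv2.cvtColor(t,cv2.COLOR_BGR2HSV)
def m(h,lo,hi,x0,y0,x1,y1):
    k=cv2.inRange(h,lo,hi);z=np.zeros_like(k);z[y0:y1,x0:x1]=k[y0:y1,x0:x1];return z
for nm,img,C,box in(('top',t,T,(230,155,262,185)),('side',s,S,(280,180,305,215))):
    h=cv2.cvtColor(img,cv2.COLOR_BGR2HSV)
    k=m(h,(0,130,90),(8,255,255),*box)|m(h,(172,130,90),(180,255,255),*box)
    v,u=np.nonzero(k);print(nm,'red',u.min(),u.max(),v.min(),v.max(),u.mean(),v.mean())
    for x in(u.min(),u.max()): print(onz(C,x,v[u==x].mean(),.075).round(4))
k=m(hs,(100,120,60),(125,255,255),315,210,375,260);v,u=np.nonzero(k);print('cradle',u.min(),u.max(),v.min(),v.max())
E
```

```text
[0.57683956 0.29415919 0.075     ] [0.59594823 0.07952713 0.075     ] [0.60023639 0.02365364 0.098     ] [ 0.4485548  -0.16143469  0.01      ]
top red 238 246 166 171 241.66666666666666 168.85714285714286
[0.5958 0.0911 0.075 ]
[0.5972 0.0726 0.075 ]
side red 293 297 196 201 295.2 198.44
[0.5877 0.0857 0.075 ]
[0.5987 0.0799 0.075 ]
cradle 320 365 219 247
```

View pics/c1.png

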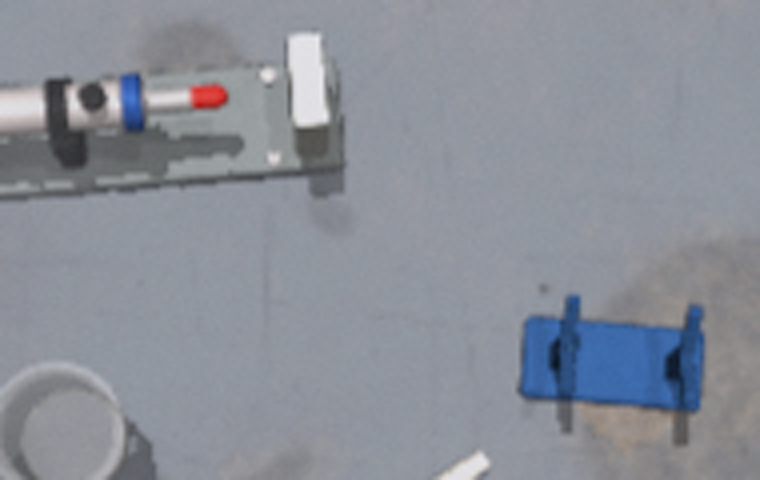

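View pics/c2.png

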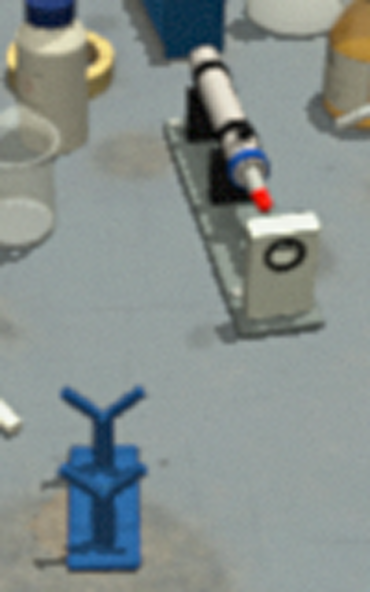

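Crop 1 gives block-top corners at about (287,34), (322,32), (329,127) and (295,129). The ring face is at (144,102), the tip at (228,97), and the plate corners are at (524,315), (705,327), (699,411) and (520,398). Crop 2 shows the bore and the two V-holders clearly. Next I'll turn these into poses.

```bash
python3 - <<'E'
from h import *
T=snap('top');S=snap('side')
f=lambda x,y,z:onz(T,x/4+190-.375,y/4+145-.375,z)
b=np.array([f(*c,.098) for c in((287,34),(322,32),(329,127),(295,129))])
print('block',b.round(4).tolist(),b.mean(0), 'th',np.linalg.norm(b[0]-b[1]),'w',np.linalg.norm(b[0]-b[3]))
n=((b[1]+b[2])-(b[0]+b[3]));w=(b[0]+b[1]-b[2]-b[3]);w/=np.linalg.norm(w)
print('wide dir',w,'-> draw dir',[w[1],-w[0]])
print('tip',f(228,97,.075),'mouth ring',f(144,102,.075))
print('knob top centre',f(92,97,.105))
tb=onz(T,151,175.5,.075);print('tube back',tb)
c=np.array([f(*k,.01) for k in((524,315),(705,327),(699,411),(520,398))]);m=c.mean(0)
d=c[1]+c[2]-c[0]-c[3];print('cradle',m,d/np.linalg.norm(d),np.linalg.norm(d)/2,np.linalg.norm(c[0]-c[3]))
# side: block top corners and bore centre
g=lambda x,y,z:onz(S,x/3.7+225-.365,y/3.7+145-.365,z)
print('side block front top mid',(g(248,237,.098)+g(318,232,.098))/2)
print('side bore',g(285,254,.075))
print('side cradle V bottoms back/front',g(103,417,.060),g(103,497,.060))
c2=np.array([g(*k,.01) for k in((70,447),(137,447),(140,569),(69,569))]);print('side plate',c2.mean(0))
E
```

```text
block [[0.628, 0.0368, 0.098], [0.6295, 0.0168, 0.098], [0.5738, 0.0123, 0.098], [0.5724, 0.0316, 0.098]] [0.60092073 0.02438005 0.098     ] th 0.02007448098343591 w 0.05586822163497587
wide dir [0.99616578 0.08748565 0.        ] -> draw dir [np.float64(0.08748564766223813), np.float64(-0.9961657801054595)]
tip [0.59634422 0.07110882 0.075     ] mouth ring [0.59279843 0.11980984 0.075     ]
knob top centre [0.58799425 0.14635749 0.105     ]
tube back [0.57804987 0.291911   0.075     ]
cradle [ 0.45030172 -0.16056583  0.01      ] [-0.06014649 -0.99818956  0.        ] 0.10923732577127329 0.050563476370682606
side block front top mid [0.59753624 0.00824641 0.098     ]
side bore [0.60127921 0.01301776 0.075     ]
side cradle V bottoms back/front [ 0.45167623 -0.13173329  0.06      ] [ 0.4463016  -0.20367711  0.06      ]
side plate [ 0.44909912 -0.16708527  0.01      ]
```

Call:
carry_out --motion '[[[0,0,0,0,0,0.138,60],[0,0,0,0,0,0.138,60],[0,0,0,0,0,0.138,60],[0,0,0,0,0,0.138,60],[0,0,0,0,0,0.138,60],[0,0,0,0,0,0.138,60],[0,0,0,0,0,0.138,60],[0,0,0,0,0,0.138,60]]]' --squeeze 50

```text
clock: 1.1
tool_pos: [0.1513, 0.6064, 0.2607]
eef_rot: [0.627, 0.779, -0.0, -0.0]
contact_force: [0.3, -0.7, -0.1]
opening: 0.598
```

Call:
carry_out --motion '[[[0,0,0,0,0,0.138,60],[-34,25,0,0,0,0,60],[-34,25,0,0,0,0,60],[-34,25,0,0,0,0,60],[-34,25,0,0,0,0,60],[-34,25,0,0,0,0,60],[-34,25,0,0,0,0,60],[-34,25,0,0,0,0,60]]]'

```text
clock: 1.9
tool_pos: [0.3467, 0.3827, 0.2609]
eef_rot: [0.677, 0.736, 0.0, -0.0]
contact_force: [0.7, -0.3, -0.1]
opening: 0.6
```

Call:
carry_out --motion '[[[-34,25,0,0,0,0,60],[-34,25,0,0,0,0,60],[-34,25,0,0,0,0,60],[-34,25,0,0,0,0,60],[-34,25,0,0,0,0,60],[-34,25,0,0,0,0,60],[-34,25,0,0,0,0,60],[-34,25,0,0,0,0,60]]]'

```text
clock: 2.7
tool_pos: [0.5689, 0.1283, 0.2608]
eef_rot: [0.677, 0.736, 0.0, -0.0]
contact_force: [1.3, 0.8, -0.4]
opening: 0.599
```

```bash
cat > go.py <<'E'
from h import *
import sys
D=np.array([.0865,-.9963]);M=np.array([.5927,.1190])
def rep(target=None,xdir=-D):
    st,p,q=pose();X=q.as_matrix()
    a=np.degrees(np.arctan2(X[1,0],X[0,0]));b=np.degrees(np.arctan2(xdir[1],xdir[0]))
    print('t',st['clock'],'tcp',p.round(4),'open',round(st['opening'],3),'F',st['contact_force'].round(1),'q',st['q'].round(2))
    print('along',1e3*(p[:2]-M)@D,'across',1e3*(p[:2]-M)@np.array([-D[1],D[0]]),'z-axis',X[:,2].round(3),'turn needed about tool z',np.radians(a-b))
    if target is not None: print('tool shift mm',(1e3*q.inv().apply(np.array(target)-p)).round(1))
E
python3 -c "
from go import *
rep([.5944,.0991,.2]);s=snap('side','s1.png')"
```

```text
t 2.7 tcp [0.5689 0.1283 0.2608] open 0.599 F [ 1.3  0.8 -0.4] q [-0.35  0.63  0.08  1.7  -0.06  0.81 -0.16]
along -11.35132570736086 across -22.937790529100262 z-axis [ 0.  0. -1.] turn needed about tool z -0.0024418846485255285
tool shift mm [-31.3  23.   60.8]
```

Call:
carry_out --motion '[[[-10,8,20,0,0,0,60],[-11,8,20,0,0,0,60],[-10,7,20,0,0,0,60],[0,0,20,0,0,0,60],[0,0,20,0,0,0,60],[0,0,15,0,0,0,60],[0,0,0,0,0,0,60]]]'

```text
clock: 3.45
tool_pos: [0.5919, 0.1007, 0.1437]
eef_rot: [0.677, 0.736, -0.002, -0.001]
contact_force: [-0.1, -0.5, 0.2]
opening: 0.599
```

```bash
python3 -c "
from go import *
rep([.5944,.0991,.079]);s=snap('side','s2.png')
i=cv2.imread('pics/s2.png');cv2.imwrite('pics/s2c.png',cv2.resize(i[90:270,200:360],None,fx=3.3,fy=3.3,interpolation=cv2.INTER_CUBIC))"
```

```text
t 3.45 tcp [0.5919 0.1007 0.1437] open 0.599 F [-0.1 -0.5  0.2] q [-0.27  0.81  0.05  1.74 -0.07  0.59 -0.1 ]
along 18.114224934896843 across -2.3925229698523713 z-axis [-0.004 -0.001 -1.   ] turn needed about tool z -0.0023241953749672624
tool shift mm [-1.8  2.7 64.7]
```

View pics/s2c.png

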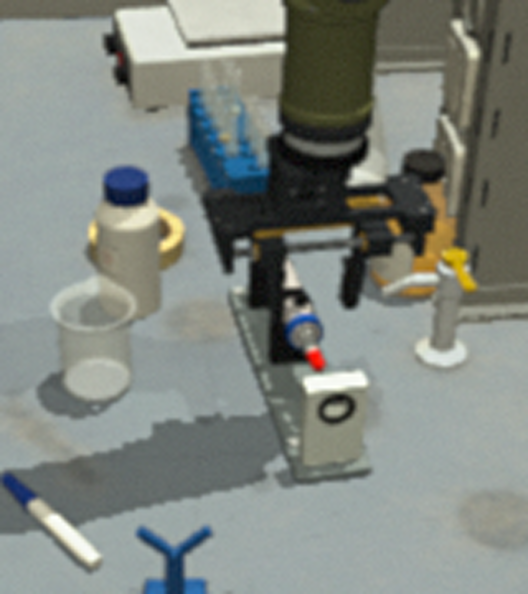

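The crop shows the fingers at about (262,275) and (352,275), straddling the rod line, with nothing in the way below. I'll go down, close, and draw the first stroke after a check.

Call:
carry_out --motion '[[[-2,3,15,0,0,0,60],[0,0,20,0,0,0,60],[0,0,20,0,0,0,60],[0,0,10,0,0,0,60],[0,0,0,0,0,0,60],[0,0,0,0,0,0,60]]]'

```text
clock: 4.1
tool_pos: [0.5971, 0.099, 0.0812]
eef_rot: [0.677, 0.736, 0.0, 0.0]
contact_force: [0.2, -0.1, 0.8]
opening: 0.601
```

Call:
carry_out --motion '[[[0,0,0,0,0,0,10],[0,0,0,0,0,0,5],[0,0,0,0,0,0,5],[0,0,0,0,0,0,5],[0,0,0,0,0,0,5],[0,0,0,0,0,0,5]]]'

```text
clock: 4.7
tool_pos: [0.5955, 0.0988, 0.0806]
eef_rot: [0.677, 0.736, -0.001, -0.001]
contact_force: [-2.9, -0.8, 2.1]
opening: 0.137
```

```bash
python3 -c "
from go import *
rep([.5944,.0991,.079])"
```

```text
t 4.7 tcp [0.5955 0.0988 0.0806] open 0.137 F [-2.9 -0.8  2.1] q [-0.26  0.91  0.04  1.76 -0.07  0.47 -0.09]
along 20.331748365234603 across 1.00324377964432 z-axis [-0.002 -0.    -1.   ] turn needed about tool z -0.002088519302943982
tool shift mm [ 0.4 -1.   1.6]
```

Call:
carry_out --motion '[[[-5,-1,1,0,0,0,5],[-7,0,0,0,0,0,5],[-8,0,0,0,0,0,5],[-8,0,0,0,0,0,5],[-8,0,0,0,0,0,5],[-7,0,0,0,0,0,5],[-7,0,0,0,0,0,5],[0,0,0,0,0,0,5]]]'

```text
clock: 5.5
tool_pos: [0.6007, 0.0511, 0.08]
eef_rot: [0.676, 0.737, 0.002, -0.0]
contact_force: [-0.5, 3.1, 1.3]
opening: 0.139
```

```bash
python3 -c "
from go import *
rep([.5944,.0991,.079])"
```

```text
t 5.5 tcp [0.6007 0.0511 0.08  ] open 0.139 F [-0.5  3.1  1.3] q [-0.17  0.91  0.02  1.76 -0.05  0.46 -0.03]
along 68.3348985216009 across 2.082645659882532 z-axis [ 0.002  0.003 -1.   ] turn needed about tool z -0.0014193705069436154
tool shift mm [48.4 -2.2  1.2]
```

Call:
carry_out --motion '[[[0,0,0,0,0,0,40],[0,0,0,0,0,0,40],[0,0,0,0,0,0,40],[15,0,0,0,0,0,40],[15,-1,0,0,0,0,40],[12,0,0,0,0,0,40],[8,0,0,0,0,0,40],[0,0,0,0,0,0,40]]]'

```text
clock: 6.3
tool_pos: [0.5943, 0.1015, 0.0797]
eef_rot: [0.676, 0.737, 0.0, -0.0]
contact_force: [0.3, -0.2, -1.0]
opening: 0.399
```

```bash
python3 -c "
from go import *
rep([.5944,.0991,.079]);s=snap('side','s3.png');t=snap('top','t3.png')
i=cv2.imread('pics/s3.png')[150:250,230:350];j=cv2.imread('pics/t3.png')[130:230,200:320]
cv2.imwrite('pics/s3c.png',cv2.resize(np.hstack([i,j]),None,fx=3.3,fy=4,interpolation=cv2.INTER_CUBIC))"
```

```text
t 6.3 tcp [0.5943 0.1015 0.0797] open 0.399 F [ 0.3 -0.2 -1. ] q [-0.27  0.91  0.04  1.76 -0.07  0.47 -0.09]
along 17.54134078763894 across 0.07945117307608782 z-axis [-0.     0.001 -1.   ] turn needed about tool z 0.0007698717844429712
tool shift mm [-2.4 -0.1  0.7]
```

View pics/s3c.png

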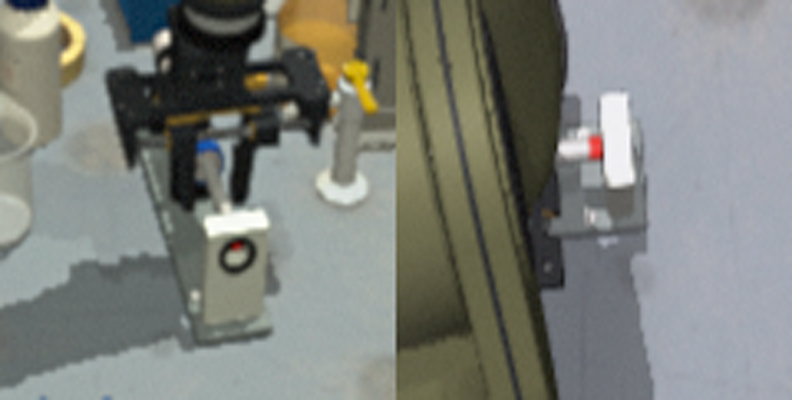

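The red tip is inside the bore: red at (238,245) in the ring centred at (237,255), and just behind the block at (597,148). The first stroke held, so I'll repeat it.

Call:
carry_out --motion '[[[0,0,0,0,0,0,5],[0,0,0,0,0,0,5],[0,0,0,0,0,0,5],[0,0,0,0,0,0,5],[0,0,0,0,0,0,5],[-5,0,0,0,0,0,5],[-8,0,0,0,0,0,5],[-9,0,0,0,0,0,5]]]'

```text
clock: 7.2
tool_pos: [0.596, 0.082, 0.0797]
eef_rot: [0.675, 0.738, 0.002, -0.002]
contact_force: [-0.8, 8.4, -1.0]
opening: 0.135
```

Call:
carry_out --motion '[[[-9,0,0,0,0,0,5],[-9,0,0,0,0,0,5],[-8,0,0,0,0,0,5],[-4,0,0,0,0,0,5],[0,0,0,0,0,0,5]]]'

```text
clock: 7.7
tool_pos: [0.5984, 0.049, 0.0796]
eef_rot: [0.676, 0.737, 0.001, -0.001]
contact_force: [-0.0, 3.4, -1.1]
opening: 0.135
```

Call:
carry_out --motion '[[[0,0,0,0,0,0,40],[0,0,0,0,0,0,40],[0,0,0,0,0,0,40],[15,0,0,0,0,0,40],[15,0,0,0,0,0,40],[12,0,0,0,0,0,40],[8,0,0,0,0,0,40],[0,0,0,0,0,0,40]]]'

```text
clock: 8.5
tool_pos: [0.5945, 0.0995, 0.0797]
eef_rot: [0.676, 0.737, 0.0, -0.0]
contact_force: [-0.2, 0.0, -0.4]
opening: 0.401
```

```bash
cat > tip.py <<'E'
from go import *
rep()
A=np.array([-D[1],D[0]])
def red(n):
    s=snap(n,n+'_l.png');h=cv2.cvtColor(s['pixels'],cv2.COLOR_RGB2HSV)
    e=M+105*D/1e3
    k=cv2.inRange(h,(0,130,70),(8,255,255))|cv2.inRange(h,(172,130,70),(180,255,255))
    u,v=proj(s,[*(M+.15*D),.075]).astype(int);z=np.zeros_like(k);z[v-40:v+40,u-50:u+50]=k[v-40:v+40,u-50:u+50]
    vv,uu=np.nonzero(z)
    if len(uu)==0: print(n,'no red');return
    w=np.array([onz(s,a,b,.075)[:2]-M for a,b in zip(uu,vv)])*1e3
    al=w@D;ac=w@A;print(n,'n',len(uu),'along',al.min().round(1),al.max().round(1),'across',ac.mean().round(1))
red('top');red('side')
E
python3 tip.py
```

```text
t 8.5 tcp [0.5945 0.0995 0.0797] open 0.401 F [-0.2  0.  -0.4] q [-0.26  0.91  0.04  1.76 -0.07  0.47 -0.09]
along 19.555308773358142 across 0.07453826027428623 z-axis [-0.     0.001 -1.   ] turn needed about tool z 0.0007979519101311115
top n 36 along 125.6 142.7 across 0.2
side n 32 along 122.4 148.7 across -2.1
```

Tip measured about 146 mm in front of the mouth, so it is 41 mm past the exit and step 1 is met. For the third stroke I'll draw 41 mm, which leaves about 12 mm of the tail in the tube, and then regrip outside.

Call:
carry_out --motion '[[[0,0,0,0,0,0,5],[0,0,0,0,0,0,5],[0,0,0,0,0,0,5],[0,0,0,0,0,0,5],[0,0,0,0,0,0,5],[-5,0,0,0,0,0,5],[-8,0,0,0,0,0,5],[-8,0,0,0,0,0,5]]]'

```text
clock: 9.4
tool_pos: [0.5965, 0.081, 0.0797]
eef_rot: [0.675, 0.738, 0.003, -0.002]
contact_force: [-1.1, 8.2, -0.9]
opening: 0.135
```

Call:
carry_out --motion '[[[-8,0,0,0,0,0,5],[-7,0,0,0,0,0,5],[-5,0,0,0,0,0,5],[0,0,0,0,0,0,5],[0,0,0,0,0,0,5]]]'

```text
clock: 9.9
tool_pos: [0.5982, 0.0555, 0.0796]
eef_rot: [0.677, 0.736, -0.0, 0.0]
contact_force: [0.4, 0.5, -2.1]
opening: 0.139
```

```bash
python3 tip.py
```

```text
t 9.9 tcp [0.5982 0.0555 0.0796] open 0.139 F [ 0.4  0.5 -2.1] q [-0.19  0.91  0.03  1.77 -0.05  0.46 -0.04]
along 63.77638323330141 across -0.038209586014841035 z-axis [-0. -0. -1.] turn needed about tool z -0.003394021153373664
top n 40 along 167.7 184.6 across 0.4
side n 37 along 162.3 190.6 across -1.0
```

Call:
carry_out --motion '[[[0,0,0,0,0,0,25],[0,0,0,0,0,0,50],[0,0,0,0,0,0,60],[0,0,20,0,0,0,60],[0,0,-20,0,0,0,60]]]'

```text
clock: 10.5
tool_pos: [0.5951, 0.0559, 0.076]
eef_rot: [0.677, 0.736, -0.003, -0.003]
contact_force: [-0.3, 0.4, -0.1]
opening: 0.567
```

```bash
python3 tip.py
```

```text
t 10.5 tcp [0.5951 0.0559 0.076 ] open 0.567 F [-0.3  0.4 -0.1] q [-0.19  0.92  0.03  1.77 -0.05  0.46 -0.04]
along 63.04971948818039 across -3.0470688087481324 z-axis [-0.008 -0.001 -1.   ] turn needed about tool z -0.0020264783856478435
top n 38 along 165.4 182.5 across -0.5
side n 34 along 169.2 194.0 across -2.9
```

The rod stays in place with a slight droop, so I'll go up, over the block and down outside it.

Call:
carry_out --motion '[[[0,0,-20,0,0,0,60],[0,0,-25,0,0,0,60],[0,0,-20,0,0,0,60],[-14,0,0,0,0,0,60],[-16,0,0,0,0,0,60],[-16,0,0,0,0,0,60],[-11,0,0,0,0,0,60],[0,0,0,0,0,0,60]]]'

```text
clock: 11.4
tool_pos: [0.6026, -0.0046, 0.1439]
eef_rot: [0.678, 0.735, -0.001, 0.0]
contact_force: [-0.0, 0.1, 0.7]
opening: 0.604
```

Call:
carry_out --motion '[[[0,0,0,0,0,0,60],[0,0,0,0,0,0,60]]]'

```text
clock: 11.6
tool_pos: [0.6029, 0.0003, 0.1444]
eef_rot: [0.676, 0.737, 0.0, -0.001]
contact_force: [-0.6, 0.5, 0.6]
opening: 0.603
```

```bash
python3 tip.py; python3 -c "
from h import *
i=cv2.imread('pics/side_l.png')
cv2.imwrite('pics/s4c.png',cv2.resize(i[130:260,220:360],None,fx=4,fy=4,interpolation=cv2.INTER_CUBIC))"
```

```text
t 11.6 tcp [6.029e-01 3.000e-04 1.444e-01] open 0.603 F [-0.6  0.5  0.6] q [-0.09  0.81  0.02  1.74 -0.03  0.59  0.04]
along 119.18917410338776 across -0.14674771485045351 z-axis [-0.001  0.001 -1.   ] turn needed about tool z -0.0014275431576875116
top no red
side n 36 along 169.2 194.4 across -3.0
```

View pics/s4c.png

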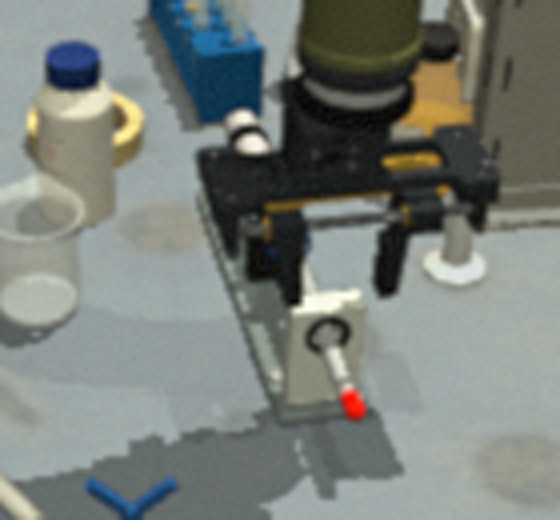

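The rod's tip hangs a little low, red end at (352,403), and passes cleanly through the bore at (328,335). I'll go down outside the block and grip it.

Call:
carry_out --motion '[[[-1,0,15,0,0,0,60],[0,0,20,0,0,0,60],[0,0,20,0,0,0,60],[0,0,12,0,0,0,60],[0,0,2,0,0,0,60],[0,0,0,0,0,0,60],[0,0,0,0,0,0,40],[0,0,0,0,0,0,5]]]' --squeeze 60

```text
clock: 12.5
tool_pos: [0.6037, -0.0018, 0.0765]
eef_rot: [0.677, 0.736, 0.001, 0.001]
contact_force: [0.3, -0.1, -0.5]
opening: 0.444
```

Call:
carry_out --motion '[[[0,0,0,0,0,0,5],[0,0,0,0,0,0,5],[0,0,0,0,0,0,5],[0,0,0,0,0,0,5],[0,0,0,0,0,0,5]]]'

```text
clock: 13.0
tool_pos: [0.6032, -0.0018, 0.0758]
eef_rot: [0.677, 0.736, 0.0, 0.0]
contact_force: [0.7, 0.1, 1.7]
opening: 0.132
```

```bash
python3 tip.py
```

```text
t 13.0 tcp [ 0.6032 -0.0018  0.0758] open 0.132 F [0.7 0.1 1.7] q [-0.08  0.92  0.02  1.76 -0.03  0.46  0.04]
along 121.29674426190148 across 0.034100089220281515 z-axis [ 0.  0. -1.] turn needed about tool z -0.0026459064758567854
top no red
side n 35 along 169.2 194.4 across -3.6
```

Call:
carry_out --motion '[[[-5,0,-1,0,0,0,5],[-10,0,0,0,0,0,5],[-12,0,0,0,-0.01,0,5],[-12,0,0,0,-0.01,0,5],[-12,0,0,0,-0.01,0,5],[-12,0,0,0,-0.01,0,5],[-12,0,0,0,0,0,5],[0,0,0,0,0,0,5]]]'

```text
clock: 13.9
tool_pos: [0.6094, -0.0797, 0.0781]
eef_rot: [0.678, 0.735, -0.014, 0.016]
contact_force: [-0.4, -0.5, -3.0]
opening: 0.14
```

```bash
python3 - <<'E'
from go import *
rep(); s=snap('side','s5.png');i=cv2.imread('pics/s5.png')
cv2.imwrite('pics/s5c.png',cv2.resize(i[130:310,220:360],None,fx=3.3,fy=3.3,interpolation=cv2.INTER_CUBIC))
E
```

```text
t 13.9 tcp [ 0.6094 -0.0797  0.0781] open 0.14 F [-0.4 -0.5 -3. ] q [0.01 0.92 0.05 1.73 0.01 0.48 0.11]
along 199.44798156571 across -0.5279440445149132 z-axis [ 0.004 -0.042 -0.999] turn needed about tool z -0.0056460067209327435
```

View pics/s5c.png

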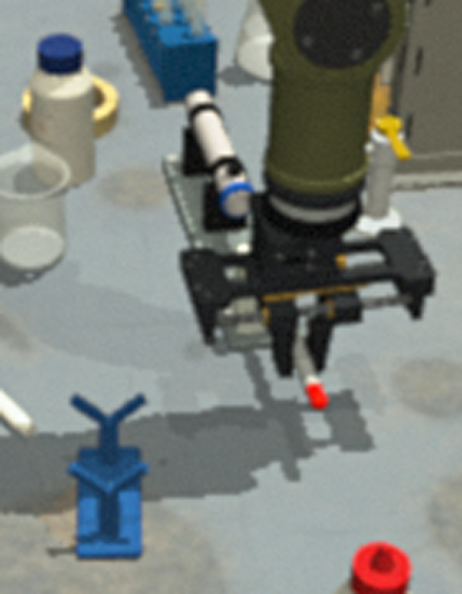

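The rod is clear of the tube's mouth (ring at (235,195)) and still through the block, tip at (315,395). I'll draw 60 mm more and then lift.

Call:
carry_out --motion '[[[-10,0,0,0,0,0,5],[-12,0,0,0,0,0,5],[-12,0,0,0,0,0,5],[-12,0,0,0,0,0,5],[-10,0,0,0,0,0,5],[-6,0,0,0,0,0,5],[0,0,0,0,0,0,5],[0,0,0,0,0,0,5]]]'

```text
clock: 14.75
tool_pos: [0.6146, -0.1378, 0.0803]
eef_rot: [0.677, 0.736, -0.013, 0.014]
contact_force: [0.8, 0.3, -1.8]
opening: 0.136
```

```bash
python3 - <<'E'
from go import *
rep(); s=snap('side','s6.png');i=cv2.imread('pics/s6.png')
t=snap('top','t6.png');j=cv2.imread('pics/t6.png')
cv2.imwrite('pics/s6c.png',cv2.resize(np.hstack([i[170:300,240:360],j[130:260,250:370]]),None,fx=3.3,fy=3.3,interpolation=cv2.INTER_CUBIC))
E
```

```text
t 14.75 tcp [ 0.6146 -0.1378  0.0803] open 0.136 F [ 0.8  0.3 -1.8] q [0.11 0.93 0.03 1.69 0.04 0.51 0.18]
along 257.7498559248296 across -0.4404945060525865 z-axis [ 0.003 -0.039 -0.999] turn needed about tool z -0.002361475909607619
```

View pics/s6c.png

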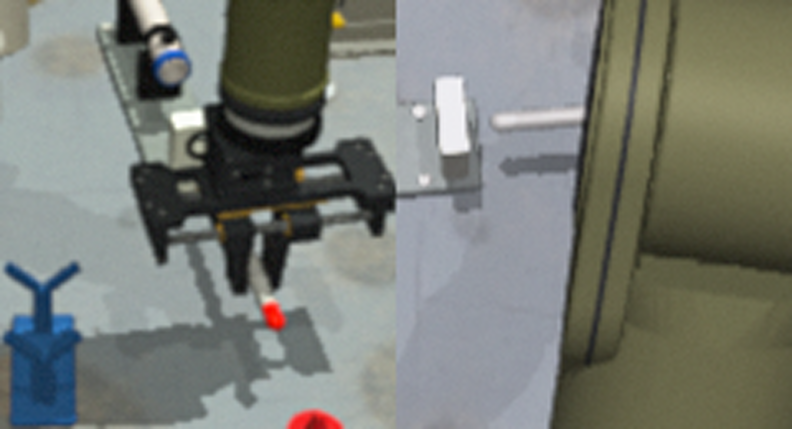

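The rod is fully out: its tail is at (492,121), clear of the block face at (470,121). I'll work out the COM offset from the grip and the tilt.

```bash
python3 - <<'E'
from go import *
st,p,q=pose();X=q.as_matrix()
T=snap('top');S=snap('side')
w=onz(T,279.1-.3,166.7-.3,.08)[:2];print('tail along,across',1e3*(w-M)@D,1e3*(w-M)@np.array([-D[1],D[0]]))
# tip end in the side view, intersect with vertical plane through the grip along D
h=cv2.cvtColor(S['pixels'],cv2.COLOR_RGB2HSV);k=cv2.inRange(h,(0,130,70),(8,255,255))|cv2.inRange(h,(172,130,70),(180,255,255))
u,v=proj(S,[*(p[:2]+.06*D),.075]).astype(int);z=np.zeros_like(k);z[v-25:v+25,u-25:u+25]=k[v-25:v+25,u-25:u+25]
vv,uu=np.nonzero(z);print(len(uu),uu.min(),uu.max(),vv.min(),vv.max())
for n,(a,b) in {'centroid':(uu.mean(),vv.mean()),'bottom':(uu[vv==vv.max()].mean(),vv.max())}.items():
    for zz in (.06,.07,.08,.09):
        w=onz(S,a,b,zz)[:2];print(n,zz,(1e3*(w-p[:2])@D).round(1),(1e3*(w-p[:2])@np.array([-D[1],D[0]])).round(1))
# cradle target: grip point at 16mm toward +y from the middle
c=np.array([.4500,-.163]);cd=np.array([.0601,.9982])
print('cradle x-dir angle',np.degrees(np.arctan2(cd[1],cd[0])),'turn',np.arctan2(X[1,0],X[0,0])-np.arctan2(cd[1],cd[0]))
E
```

```text
tail along,across 122.9551451924604 -1.4828290890897964
39 319 325 262 269
centroid 0.06 39.2 4.5
centroid 0.07 48.1 0.8
centroid 0.08 57.1 -2.9
centroid 0.09 66.0 -6.6
bottom 0.06 51.3 2.4
bottom 0.07 60.1 -1.3
bottom 0.08 68.9 -5.0
bottom 0.09 77.7 -8.7
cradle x-dir angle 86.55447359982614 turn 0.14531303131466666
```

```bash
python3 - <<'E'
from go import *
T=snap('top');S=snap('side')
f=lambda x,y,z:onz(T,x/4+190-.375,y/4+145-.375,z)[:2].round(4)
g=lambda x,y,z:onz(S,x/3.7+225-.365,y/3.7+145-.365,z)[:2].round(4)
print('top V far tips',f(573,297,.084),f(696,307,.084))
print('side V tips back',g(65,391,.084),g(143,391,.084),'front',g(64,468,.084),g(145,468,.084))
E
```

```text
top V far tips [ 0.4796 -0.1275] [ 0.4745 -0.1976]
side V tips back [ 0.4266 -0.1286] [ 0.4788 -0.1335] front [ 0.4221 -0.1982] [ 0.4735 -0.2032]
```

Call:
carry_out --motion '[[[0,0,-15,0,0,0,5],[0,0,-20,0,0,0,5],[0,0,-25,0,0,0,5],[0,0,-20,0,0,0.03,5],[0,0,0,0,0,0.04,5],[0,0,0,0,0,0.04,5],[0,0,0,0,0,0.035,5],[0,0,0,0,0,0,5]]]'

```text
clock: 15.85
tool_pos: [0.6135, -0.1349, 0.1591]
eef_rot: [0.729, 0.685, -0.013, 0.015]
contact_force: [-0.1, 0.8, -1.8]
opening: 0.136
```

```bash
python3 -c "
from go import *
rep([.449,-.179,.16],np.array([.0601,.9982]))"
```

```text
t 15.85 tcp [ 0.6135 -0.1349  0.1591] open 0.136 F [-0.1  0.8 -1.8] q [ 0.09  0.82  0.07  1.66 -0.02  0.66  0.09]
along 254.78979612089702 across -1.20128565700264 z-axis [ 0.001 -0.04  -0.999] turn needed about tool z -0.0018736429474907087
tool shift mm [ -54.2 -161.5    0.7]
```

Call:
carry_out --motion '[[[-4,-12,0,0,0,0,5],[-8,-24,0,0,0,0,5],[-8,-25,0,0,0,0,5],[-8,-25,0,0,0,0,5],[-8,-25,0,0,0,0,5],[-8,-24,0,0,0,0,5],[-7,-17,0,0,0,0,5],[-3,-9,0,0,0,0,5]]]'

```text
clock: 16.65
tool_pos: [0.4482, -0.1799, 0.1611]
eef_rot: [0.729, 0.685, -0.013, 0.015]
contact_force: [-0.2, -0.2, -1.8]
opening: 0.134
```

Call:
carry_out --motion '[[[0,0,10,0,0,-0.006,5],[0,0,15,0,0,0,5],[0,0,10,0,0,0,5],[0,0,0,0,0,0,5],[0,0,0,0,0,0,5]]]'

```text
clock: 17.15
tool_pos: [0.4509, -0.1803, 0.1261]
eef_rot: [0.726, 0.688, -0.012, 0.015]
contact_force: [-0.3, 1.0, -1.3]
opening: 0.138
```

```bash
python3 - <<'E'
from go import *
rep([.4497,-.1795,.11],np.array([.066,.998])); s=snap('side','s7.png');i=cv2.imread('pics/s7.png')
t=snap('top','t7.png');j=cv2.imread('pics/t7.png')
cv2.imwrite('pics/s7c.png',cv2.resize(np.hstack([i[190:320,200:320],j[170:300,280:400]]),None,fx=3.3,fy=3.3,interpolation=cv2.INTER_CUBIC))
E
```

```text
t 17.15 tcp [ 0.4509 -0.1803  0.1261] open 0.138 F [-0.3  1.  -1.3] q [0.23 0.75 0.05 2.12 0.03 0.27 0.19]
along 285.89826424601273 across -167.16812979703826 z-axis [ 0.003 -0.04  -0.999] turn needed about tool z 0.011655210759837603
tool shift mm [ 1.3 -1.3 16. ]
```

View pics/s7c.png

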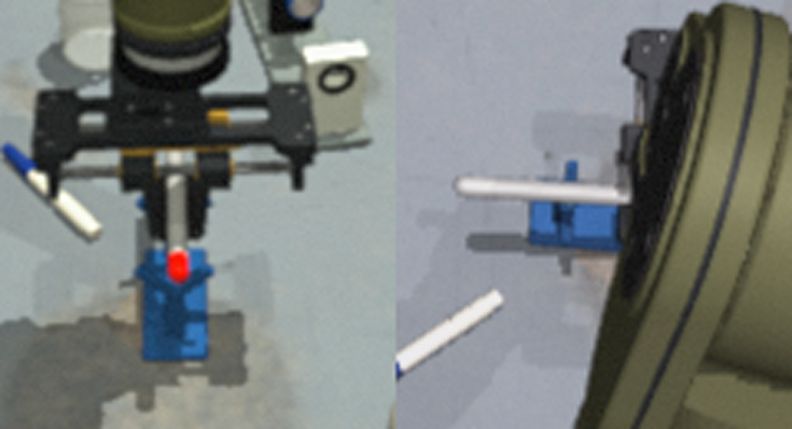

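The rod hangs over the cradle and in line with it: red tip at (178,265) above the front V, tail at (455,186), level. I'll lower it until contact.

Call:
carry_out --motion '[[[1,-1,8,0,0,0.01,5],[1,0,12,0,0,0,5],[1,0,12,0,0,0,5],[0,0,8,0,0,0,5],[0,0,4,0,0,0,5],[0,0,0,0,0,0,5],[0,0,0,0,0,0,5]]]'

```text
clock: 17.95
tool_pos: [0.4498, -0.1794, 0.0824]
eef_rot: [0.73, 0.684, -0.012, 0.016]
contact_force: [0.3, -0.4, -1.3]
opening: 0.139
```

Call:
carry_out --motion '[[[0,0,2,0,0,0,5],[0,0,2,0,0,0,5],[0,0,0,0,0,0,5],[0,0,0,0,0,0,5]]]'

```text
clock: 18.35
tool_pos: [0.4498, -0.1794, 0.0785]
eef_rot: [0.73, 0.684, -0.012, 0.016]
contact_force: [0.1, 0.3, -2.5]
opening: 0.137
```

```bash
python3 -c "
from go import *
rep([.4497,-.1795,.074],np.array([.066,.998]));print(readout.get_state()['moment'])"
```

```text
t 18.35 tcp [ 0.4498 -0.1794  0.0785] open 0.137 F [ 0.1  0.3 -2.5] q [0.23 0.84 0.05 2.14 0.02 0.15 0.18]
along 284.9579179208191 across -168.15055787658494 z-axis [ 0.004 -0.04  -0.999] turn needed about tool z 0.0009245511296934403
tool shift mm [ 0.1 -0.2  4.5]
[-0.11021918  0.06793421  0.01488675]
```

Call:
carry_out --motion '[[[0,0,2,0,0,0,5],[0,0,1,0,0,0,5],[0,0,0,0,0,0,5],[0,0,0,0,0,0,5]]]'

```text
clock: 18.75
tool_pos: [0.4492, -0.1796, 0.076]
eef_rot: [0.73, 0.683, -0.013, 0.015]
contact_force: [-1.4, 0.7, 6.5]
opening: 0.135
```

Call:
carry_out --motion '[[[0,0,1,0,0,0,5],[0,0,1,0,0,0,5],[0,0,0,0,0,0,5],[0,0,0,0,0,0,5]]]'

```text
clock: 19.15
tool_pos: [0.449, -0.1796, 0.0753]
eef_rot: [0.73, 0.683, -0.013, 0.016]
contact_force: [-4.3, 2.0, 23.4]
opening: 0.135
```

```bash
python3 -c "
from go import *
rep([.4497,-.1795,.074],np.array([.066,.998]));print(readout.get_state()['moment'])"
```

```text
t 19.15 tcp [ 0.449  -0.1796  0.0753] open 0.135 F [-4.3  2.  23.4] q [0.23 0.85 0.05 2.14 0.02 0.14 0.18]
along 285.0694125043848 across -169.03034099371752 z-axis [ 0.003 -0.04  -0.999] turn needed about tool z 7.588228931557523e-05
tool shift mm [0.2 0.7 1.3]
[ 0.22488824  0.79740598 -0.11763307]
```

Contact at 23 N: the rod is seated. I'll back off 1.5 mm, open slowly, rise and look.

Call:
carry_out --motion '[[[0,0,-1.5,0,0,0,5],[0,0,0,0,0,0,5],[0,0,0,0,0,0,18],[0,0,0,0,0,0,25],[0,0,0,0,0,0,40],[0,0,0,0,0,0,50],[0,0,0,0,0,0,50]]]'

```text
clock: 19.85
tool_pos: [0.45, -0.1796, 0.0748]
eef_rot: [0.73, 0.684, -0.012, 0.016]
contact_force: [-0.3, 0.3, -1.1]
opening: 0.489
```

Call:
carry_out --motion '[[[0,0,-15,0,0,0,50],[0,0,-20,0,0,0,50],[0,0,-30,0,0,0,50],[0,0,-40,0,0,0,50],[0,0,-40,0,0,0,50],[25,30,0,0,0,0,50],[35,30,0,0,0,0,50],[35,30,0,0,0,0,50]]]'

```text
clock: 20.65
tool_pos: [0.5463, -0.0843, 0.2172]
eef_rot: [0.73, 0.683, -0.012, 0.016]
contact_force: [0.8, -1.0, 0.3]
opening: 0.501
```

Call:
carry_out --motion '[[[35,25,0,0,0,0,50],[35,25,0,0,0,0,50],[35,25,0,0,0,0,50],[35,10,0,0,0,0,50],[35,0,0,0,0,0,50],[35,0,0,0,0,0,50],[0,0,0,0,0,0,50],[0,0,0,0,0,0,50]]]'

```text
clock: 21.45
tool_pos: [0.6433, 0.1198, 0.2084]
eef_rot: [0.729, 0.684, -0.013, 0.015]
contact_force: [-0.4, -0.1, -0.3]
opening: 0.5
```

```bash
python3 - <<'E'
from go import *
rep(); s=snap('side','s8.png');i=cv2.imread('pics/s8.png')
t=snap('top','t8.png');j=cv2.imread('pics/t8.png')
cv2.imwrite('pics/s8c.png',cv2.resize(np.hstack([i[200:320,200:320],j[180:300,280:400]]),None,fx=3.3,fy=3.3,interpolation=cv2.INTER_CUBIC))
E
```

```text
t 21.45 tcp [0.6433 0.1198 0.2084] open 0.5 F [-0.4 -0.1 -0.3] q [-0.34  0.79  0.12  1.53 -0.06  0.84 -0.27]
along 3.6018668769818256 across 50.47793954435477 z-axis [ 0.003 -0.04  -0.999] turn needed about tool z -0.1495297242145245
```

View pics/s8c.png

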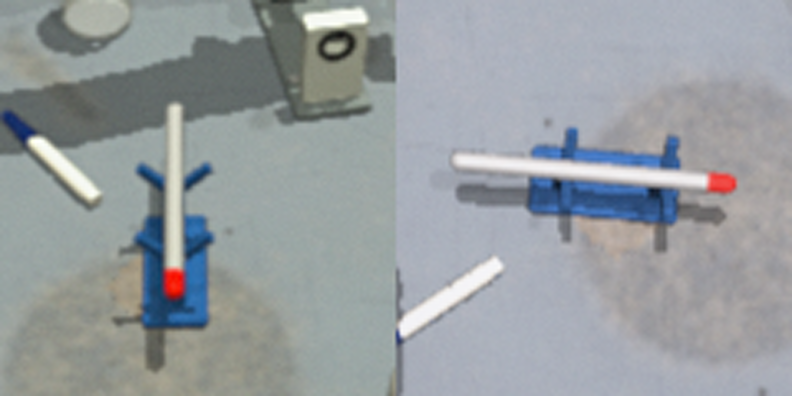

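In the top view the rod runs from (453,160) to (737,184), so its middle is at 595. The holders at 571 and 671 have their middle at 621, which puts the rod about 17 mm off centre (27 mm allowed). It sits in both Vs, in line, and the arm is clear, so I'll hand it in.

```bash
python3 -c "
from h import *
print(ticket.finish_job())"
```

```text
the job is handed in; nothing more can be done
None
```

I drew the rod out in three hand-over-hand strokes in the gap, then regripped it beyond the guide block and pulled it clear. I laid it in the blue cradle, let go and handed the job in at about 21.5 s; the hand-in gives no verdict.

**Final checks:**
- **Position:** the last pictures show the rod seated in both V-notches and in line with the cradle. Its middle is about 17 mm off the cradle's centre along its length (27 mm allowed), because the regrip was off the rod's middle.
- **Release:** the gripper is open and well clear, with contact force near zero.
- **Beaker and bottles:** I did not measure these again after the moves. I kept the arm away from them and saw nothing displaced in the pictures.

**Disagreements:** the two cameras differed by about 3 to 6 mm along the rod or cradle, which was within what the grip and fit needed. I viewed 10 pictures, which is the budget.

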